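Set up three bench blocks and lay the carved strip on them

ROBOT

A 7-joint arm with a two-finger parallel gripper is mounted at the origin on the work surface. World frame = base frame: x ahead of the robot, y to its left, z up, the work surface at z = 0. Lengths are in m, angles in rad, forces in N, time in s.
With the tool pointing down it reaches from about 0.4 to 0.9 m from the base axis. Payload 5.5 kg.
Tool frame: the origin (TCP) lies midway between the tips of the shut fingers; the grasp point (between the pads) lies 19 mm behind it (arm.pinch_z is the distance from the TCP to the grasp point, in m); z points along the fingers, y is the line along which they close (so a half turn about z gives the same grasp; the last joint's range is limited). The gripper opens to 85 mm and grips with 20 to 120 N. Pads are 22 mm wide; open, the fingers measure 114 mm over their backs; the gripper's body (76 mm by 85 mm) begins 54 mm behind the grasp point. The pads swing forward as they close: fully open they stand 13 mm farther back than shut.
Start: joints at [-0.955, 0.501, -0.427, 1.55, 0.221, 1.138, -0.21], TCP at [0.225, 0.61, 0.21] pointing down, gripper open.
Joint ranges: [-2.88, 2.88], [-0.31, 2.03], [-1.54, 1.56], [0.2, 2.42], [-1.41, 4.55], [0.19, 2.02], [-2.57, 2.57]. Speed limits (rad/s): [2.57, 2.57, 3.14, 3.14, 3.14, 3.14, 3.14].

INTERFACE

Orientations are given as a rotation vector (axis times angle).
In Python, from rig import arm gives the robot as it stands.
- The arm moves only by the tool step_arm, never from a script. Its argument "increments" is a list of rows, each a list of 7 numbers: the turn, a rotation vector about the tool's x, y, z in degrees, then the shift along the tool's x, y, z in mm, then the finger opening in mm, from 0 to 85.4. A call has 1 to 12 rows; each row shifts and turns the commanded pose from where the row before left it, along the tool's axes as they then stand; what a row does not reach is not made up. A row lasts 1/12 s, in which the tool goes at most 41.7 mm and 7.16 degrees, less where a joint would pass 70% of its speed; a pose out of reach is approached as far as the arm can. A call with a gripper value outside its range is refused whole. The fingers move at their own pace and stop on an object; "squeeze" is the grip in N (left out, the last holds). Time passes only in rows, so rows that do not move let the fingers close. It gives the time, the measured TCP pose, the force, the opening and the grip force at its end, in the units of the state.
- arm.get_obs(): the state, without advancing time (a new reading comes with each control period).
- arm.get_image(name): name is "side" or "top"; returns the picture (480x640x3 uint8, red, green, blue); there is no depth.
- arm.camera_info(name): a dict with "fx", "fy", "cx", "cy" (pixels), "extrinsics" (4x4, takes a point from world to camera coordinates). Camera axes: x right, y up, looking along -z (the intrinsics and any distortion apply to the point x, -y, -z); pixel columns grow to the right and rows downward; lengths in m; the calibration is good to about 2 mm. A picture is of the moment at which its call begins. camera_info takes no time and is no camera call.
- arm.close_job(): hands the job in; it is judged then, once.
The state is a dict: "clock": time; "q": joint angles; "joint_velocities": joint speeds; "joint_efforts": joint torques, N m; "tcp_pos": TCP position; "ee_rot": TCP orientation; "ft_force": force on the tool from outside, world axes, zero at the start; "moment": the same for the moment, N m; "width": finger opening in m; "gripper_force": force on a finger pad.
Only numpy, scipy, OpenCV 4.12 (cv2) and the standard library are available. Lean on these libraries where they do the work, as an engineer would, in place of code of your own. Each camera call takes 0.05 s, during which the arm holds its last target. There are 200 camera calls.

TASK

Get the long carved strip ready for carving. Slide the broad block along the bench, without lifting it, until it stands exactly midway between the two narrow waisted end blocks, in line with them and square, its long side running from one to the other; then lay the strip flat, carving up, along all three blocks, overhanging equally at both ends, setting it down rather than dropping it. The end blocks must stay where they stand, and leave the other tools and containers alone.

Things in the scene. Friction and masses are not known exactly. Their poses are not given: they have to be found in the camera images.
- end_left: narrow dark-wood end block on the robot's left, loose: 80 mm (its x) by 50 mm (its y) by 60 mm high, waisted on its two x sides like a letter I (waist 52 mm), flat top. Origin at the centre of its underside; its y axis points away from the other end block, along the line through both; z up.
- end_right: the other, identical end block, on the robot's right, centre 300 mm from end_left along end_left's -y, same heading.
- midway (a point): point on the bench exactly midway between the centres of the two end blocks (150 mm from each); carried by end_left.
- broad_block: broad solid wooden block of three glued layers, loose, about 0.5 kg, beyond the end blocks as seen from the robot: 95 mm (its x) by 130 mm (its y) by 60 mm high, too wide to grip. Origin at the centre of its underside; z up. Finally its y axis lies along the line of the end blocks.
- strip: long straight pale wooden strip with scroll carving on top, loose, about 0.3 kg: 380 mm (its x) by 60 mm (its y) by 22 mm thick, lying flat on the bench to the left or right of the blocks, pointing roughly away from the robot. Origin at the centre of its underside.
- gouge_tray: bystander: open wooden tray 300 x 100 x 30 mm with gouges in it, on the side where the strip is not. Origin at the centre of its underside.
- mallet: bystander: wooden mallet lying down, 65 mm high, 240 mm long with the handle. Origin under it, between head and handle.
- oilstone: bystander: grey sharpening stone 180 x 60 x 28 mm. Origin at the centre of its underside.
- gouge: bystander: hand gouge with wooden handle, 200 mm long, lying crosswise at the far edge of the area. Origin under its middle.
- glue: bystander: white glue bottle, 64 mm in diameter, 180 mm high. Origin at the centre of its underside.
- jar: bystander: glass jar with dark lid, 72 mm in diameter, 100 mm high. Origin at the centre of its underside.
Things that resemble listed ones, but are neither listed nor needed, are in the scene too. Leave any purple look-alike of the broad_block alone. Leave any red look-alike of the end_left alone.

How it is judged:
On the way, in this order (a step that is already met when the one before it is completed fails the run):
1. the broad block stands midway, in line and square, while the strip still lies on the bench (horizontal distance between broad_block and midway below 0.012 m and angle between the y axis of broad_block and the y axis of end_left, either way round below 0.12 rad and angle between broad_block's own z axis and vertical below 0.05 rad and height (world z) of strip below 0.02 m), for 0.2 s.
2. the strip lies flat along all three blocks, centred (horizontal distance between strip and midway below 0.018 m and angle between the x axis of strip and the y axis of end_left, either way round below 0.1 rad and angle between strip's own z axis and vertical below 0.04 rad and height (world z) of strip between 0.055 and 0.067 m), for 0.2 s.
At the end, for the whole second after the job is handed in: Broad block within 12 mm of the midway point and within 7 degrees of the end blocks' line; strip flat on the blocks (underside 55 to 67 mm up, within 2 degrees of level), its centre within 18 mm of the midway point in plan, within 6 degrees of the line; all at rest (all of step 2 and horizontal distance between broad_block and midway below 0.012 m and angle between the y axis of broad_block and the y axis of end_left, either way round below 0.12 rad and angle between broad_block's own z axis and vertical below 0.05 rad and linear speed of each of strip, broad_block below 0.02 m/s); the robot touches nothing.
It fails at once if an end block is shifted by more than 10 mm (distance of any of end_left, end_right from where it was at the start of the episode above 0.01 m).
It fails at once if the broad block is lifted or tipped instead of slid (15 mm off the bench or 12 degrees) (height (world z) of broad_block above 0.015 m or angle between broad_block's own z axis and vertical above 0.2 rad).
It fails at once if the strip is dropped (faster than 0.6 m/s while not held) (linear speed of strip above 0.6 m/s and contact force between the fingers and strip below 0.1 N).
It fails at once if another tool or container is moved by more than 30 mm (distance of any of gouge_tray, mallet, oilstone, gouge, glue, jar from where it was at the start of the episode above 0.03 m).
It also fails if it takes over 72 s, if anything falls off the work surface, if the arm or the gripper's body presses on something with over 40 N, if the wrist force passes 120 N, or if a joint passes its speed limit or range.

## Working session

There is one attempt and no reset: what is moved stays moved. The work goes in short steps, Python scripts to look and compute and a tool call to move; the robot and the scene stay as the last step left them, time stands still between calls to the robot, and variables do not carry over. Pictures are saved under pics/ and viewed, at most 10 in all, crops included, and the job is handed in when it is done.

Besides the shell and the picture viewer there is one more tool, called after ">>>" in YAML: its name, and indented under it one key for each argument. step_arm: Moves the arm, as the interface text tells. Its arguments: {"type":"object","properties":{"increments":{"type":"array","items":{"type":"array","items":{"type":"number"}}},"squeeze":{"type":"number"}},"required":["increments"]}

```bash
mkdir -p pics; ls
python3 - <<'E'
from rig import arm
import cv2,numpy as np
np.set_printoptions(precision=4,suppress=True)
for n in("top","side"):
    cv2.imwrite(f"pics/{n}0.png",arm.get_image(n)[:,:,::-1]); print(n,arm.camera_info(n))
print(arm.get_obs(),arm.pinch_z)
E
```

```text
pics
top {'fx': 442.849797847235, 'fy': 442.849797847235, 'cx': 324.06141548848746, 'cy': 235.68665763750116, 'extrinsics': array([[ 0.0062, -0.9998, -0.018 , -0.021 ],
       [ 0.9989,  0.0054,  0.0473, -0.48  ],
       [-0.0472, -0.0183,  0.9987, -0.9875],
       [ 0.    ,  0.    ,  0.    ,  1.    ]])}
side {'fx': 612.3232389104684, 'fy': 612.3232389104684, 'cx': 325.74505879470263, 'cy': 236.97428823155084, 'extrinsics': array([[ 0.9869, -0.1605,  0.0175, -0.4621],
       [ 0.1095,  0.7449,  0.6581, -0.044 ],
       [-0.1187, -0.6475,  0.7527, -1.6571],
       [ 0.    ,  0.    ,  0.    ,  1.    ]])}
{'clock': 0.1, 'q': array([-0.9548,  0.5018, -0.4268,  1.5513,  0.2208,  1.1383, -0.2103]), 'joint_velocities': array([ 0.0007, -0.0013, -0.0001, -0.0022,  0.0004,  0.0016,  0.0022]), 'joint_efforts': array([ -0.0097, -57.0803,  -5.838 , -28.1749,   0.0105,   0.0055,
         0.    ]), 'tcp_pos': array([0.2244, 0.6093, 0.2092]), 'ee_rot': array([-0.5512, -3.0925,  0.0027]), 'ft_force': array([-0.0473, -0.4565, -0.5983]), 'moment': array([0.0294, 0.0257, 0.0403]), 'gripper_force': 0.0, 'width': 0.08533611973888482} 0.0187
```

View pics/top0.png

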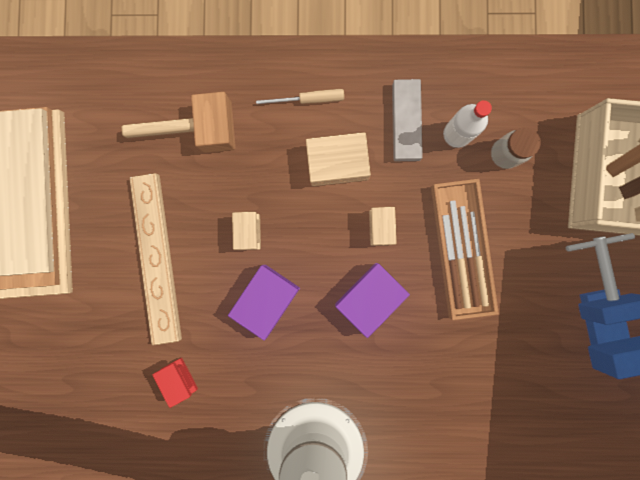

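View pics/side0.png

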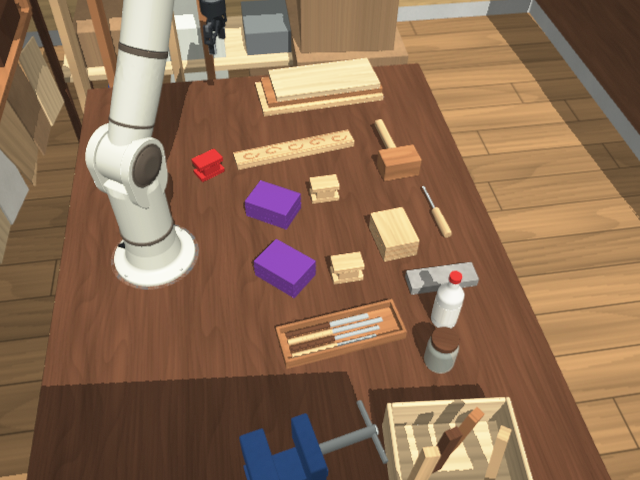

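Top view: the strip is at (155,258), the end blocks at (246,231) and (383,226), the broad block at (338,159) and the tray at (465,250). The purple look-alikes are at (264,302) and (373,300), and the red one is at (174,382). Side view: strip (295,149), end blocks (324,188) and (347,267), broad block (394,233).

The broad-block candidates are the pale wood one at top (338,159) and the two purple ones. The pale one fits, because it is wood, layered and beyond the end blocks. The end-block candidates are the two waisted pale ones and the red one. The pale pair fits, because they stand in line with each other.

```bash
cat > h.py <<'E'
from rig import arm
import cv2,numpy as np
np.set_printoptions(precision=4,suppress=True)
def ray(n,px):
    c=arm.camera_info(n);E=c["extrinsics"];R,t=E[:3,:3],E[:3,3]
    d=np.array([(px[0]-c["cx"])/c["fx"],-(px[1]-c["cy"])/c["fy"],-1.])
    return -R.T@t,R.T@d
def onz(n,px,z):
    o,d=ray(n,px); return o+d*(z-o[2])/d[2]
def tri(p,q):
    o,d=ray("top",p);a,b=ray("side",q)
    s=np.linalg.lstsq(np.c_[d,-b],a-o,rcond=None)[0]
    P,Q=o+d*s[0],a+b*s[1]; return (P+Q)/2,np.linalg.norm(P-Q)
def proj(n,P):
    c=arm.camera_info(n);p=c["extrinsics"]@np.r_[P,1]
    return np.array([c["cx"]-c["fx"]*p[0]/p[2],c["cy"]+c["fy"]*p[1]/p[2]])
E
python3 - <<'E'
from h import *
t=cv2.imread("pics/top0.png");s=cv2.imread("pics/side0.png")
a=cv2.resize(t[120:270,215:425],None,fx=3.8,fy=3.8,interpolation=cv2.INTER_CUBIC)
b=cv2.resize(s[120:300,225:435],None,fx=3.3,fy=3.3,interpolation=cv2.INTER_CUBIC)
cv2.imwrite("pics/a.png",a);cv2.imwrite("pics/b.png",b)
for n,im,rois in(("top",t,dict(strip=(120,165,70,190),L=(225,205,45,50),R=(362,200,40,50),B=(300,127,75,63))),):
    hsv=cv2.cvtColor(im,cv2.COLOR_BGR2HSV)
    for k,(x,y,w,h) in rois.items():
        m=(hsv[y:y+h,x:x+w,2]>185).astype(np.uint8)
        m=cv2.morphologyEx(m,cv2.MORPH_CLOSE,np.ones((5,5)))
        c=max(cv2.findContours(m,0,1)[0],key=cv2.contourArea)+np.array([x,y])
        r=cv2.minAreaRect(c);print(k,cv2.contourArea(c),r)
        z=.022 if k=="strip" else .06
        P=np.array([onz(n,p,z)[:2] for p in cv2.boxPoints(r)]);print(P.ravel(),"c",P.mean(0),"len",[np.linalg.norm(P[i]-P[i-1]) for i in(1,2)])
E
```

```text
strip 4810.5 ((155.0478515625, 258.4272766113281), (169.6446533203125, 29.756677627563477), 82.43856811523438)
[0.6118 0.4236 0.6209 0.3566 0.245  0.2977 0.2357 0.3634] c [0.4283 0.3603] len [np.float64(0.06762309292064234), np.float64(0.38050240414005704)]
L 927.0 ((245.5, 230.0), (36.0, 27.0), 90.0)
[0.5279 0.18   0.5282 0.1215 0.4506 0.1205 0.4502 0.1787] c [0.4892 0.1502] len [np.float64(0.0584382378660819), np.float64(0.07759880029910637)]
R 816.5 ((383.542236328125, 225.4298858642578), (37.32509994506836, 23.657390594482422), 87.39744567871094)
[ 0.5393 -0.1192  0.5418 -0.1699  0.4618 -0.1734  0.4593 -0.123 ] c [ 0.5006 -0.1464] len [np.float64(0.05067126377688509), np.float64(0.08007186353825235)]
B 2517.5 ((337.79876708984375, 156.6890411376953), (43.28915786743164, 60.40605163574219), 83.6598129272461)
[ 0.6886  0.0227  0.7034 -0.1073  0.6095 -0.1177  0.5946  0.0116] c [ 0.649  -0.0477] len [np.float64(0.13082668462986924), np.float64(0.0944179046559087)]
```

View pics/a.png

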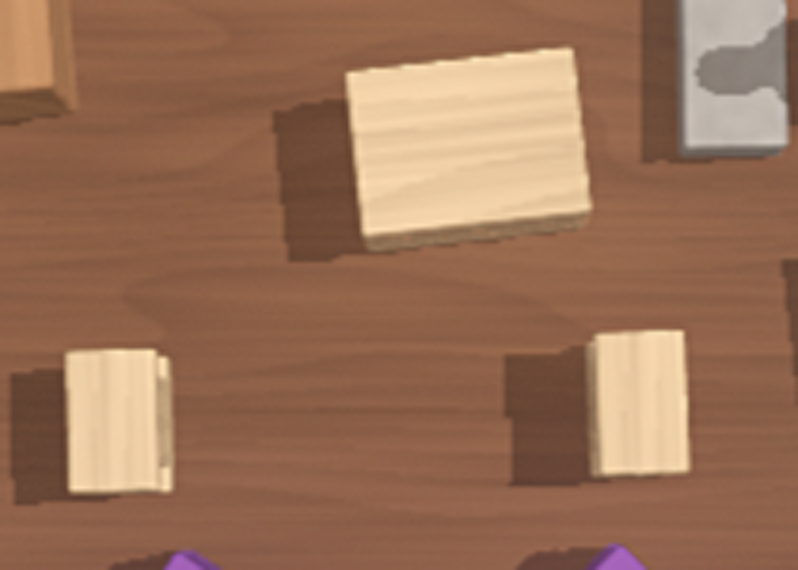

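View pics/b.png

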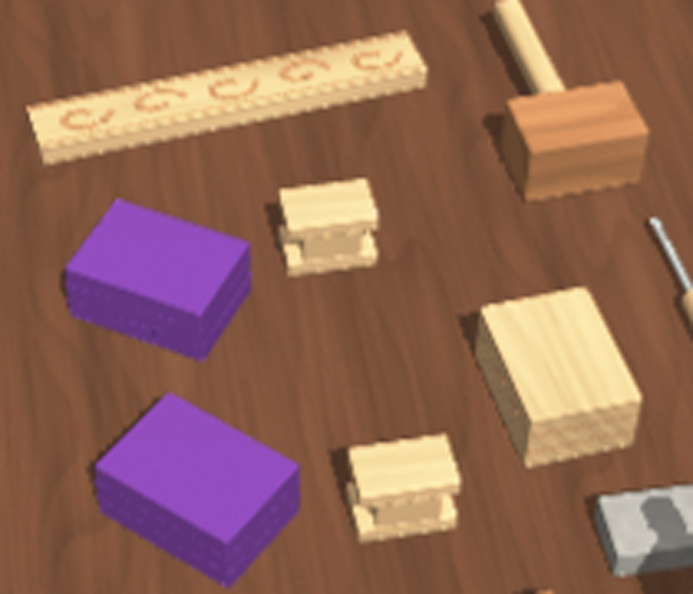

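Crop a shows the broad block's top corners at crop pixels (346,73), (572,48), (591,210) and (365,236), with both waisted end blocks below it. Crop b shows the same three and the strip, carving up. I'll triangulate the top corners across both views, refined to subpixel.

Run:
```python
from h import *
t=cv2.imread("pics/top0.png",0);s=cv2.imread("pics/side0.png",0)
def ref(im,p): return cv2.cornerSubPix(im,np.float32(p).reshape(-1,1,2),(3,3),(-1,-1),(3,50,.01)).reshape(-1,2)
T=lambda p:ref(t,np.array(p)/3.8+[214.6,119.6]); S=lambda p:ref(s,np.array(p)/3.3+[224.6,119.6])
# order: far-left(+x+y), far-right(+x-y), near-right, near-left
Q=dict(B=(T([(346,73),(572,48),(591,210),(365,236)]),S([(587,288),(640,402),(526,434),(480,308)])),
L=(T([(66,352),(155,350),(158,490),(68,492)]),S([(368,180),(378,214),(286,231),(279,191)])),
R=(T([(597,333),(684,331),(689,472),(600,475)]),S([(447,436),(460,480),(357,499),(347,449)])),
strip=(ref(t,[(131,178),(157,174.5),(180,339),(153,343)]),S([(405,32),(427,70),(44,138),(28,108)])))
C={}
for k,(a,b) in Q.items():
    P=[tri(p,q) for p,q in zip(a,b)]
    X=np.array([p[0] for p in P]);z=X[:,2].mean()
    G=np.array([onz("top",p,z) for p in a]);H=np.array([onz("side",p,z) for p in b])
    print(k,"z",X[:,2],"gap",np.array([p[1] for p in P]))
    for g in(X,G,H):
        u=g[0]-g[1]+g[3]-g[2];v=g[0]-g[3]+g[1]-g[2]
        print("  c",g.mean(0)[:2],"ylen",np.linalg.norm(u[:2])/2,"xlen",np.linalg.norm(v[:2])/2,"yang",np.degrees(np.arctan2(-u[0],u[1])),"xang",np.degrees(np.arctan2(v[1],v[0])))
    C[k]=X.mean(0)
d=C["L"]-C["R"];print("dist",np.linalg.norm(d[:2]),"mid",(C["L"]+C["R"])/2,"line",np.degrees(np.arctan2(-d[0],d[1])))
# purple tops, other things on plane
im=cv2.cvtColor(cv2.imread("pics/top0.png"),cv2.COLOR_BGR2HSV)
m=cv2.inRange(im,(125,80,110),(160,255,255))
for c in cv2.findContours(m,0,1)[0]:
    if cv2.contourArea(c)>300: print("purple",np.array([onz("top",p,.06)[:2] for p in cv2.boxPoints(cv2.minAreaRect(c))]).ravel())
```

```text
B z [0.0569 0.0576 0.0444 0.0536] gap [0.0036 0.0014 0.0093 0.0023]
  c [ 0.6484 -0.0476] ylen 0.13110562619656876 xlen 0.09359930838388959 yang 6.320107833608095 xang 6.839365930300334
  c [ 0.6507 -0.0476] ylen 0.13125205128709405 xlen 0.09383512170058345 yang 6.520982346546601 xang 6.693741609561036
  c [ 0.6464 -0.0476] ylen 0.13447465969490938 xlen 0.0988356840198746 yang 5.171823401650594 xang 10.479553923143767
L z [0.0573 0.0604 0.0536 0.057 ] gap [0.0022 0.0009 0.0034 0.0006]
  c [0.4874 0.154 ] ylen 0.05029548902537894 xlen 0.07934484986707468 yang 1.2517752845737615 xang 1.8503888357112037
  c [0.4884 0.1538] ylen 0.05040974877450605 xlen 0.07937692289365748 yang 1.8208724355506194 xang 2.3509066660933917
  c [0.4866 0.1541] ylen 0.050377328789481035 xlen 0.08038504562100843 yang 0.9139237976062891 xang 4.347517778236178
R z [0.0579 0.0577 0.0462 0.0544] gap [0.0024 0.0016 0.0088 0.0009]
  c [ 0.499  -0.1465] ylen 0.050179624623601926 xlen 0.08061159711098202 yang 0.7101832283119912 xang 2.0103414191147797
  c [ 0.5009 -0.1467] ylen 0.0499891566898033 xlen 0.07971255457550751 yang 2.5672257761861452 xang 1.48338938072516
  c [ 0.4975 -0.1463] ylen 0.05327408953568554 xlen 0.0838249054670676 yang -1.9114118568423653 xang 5.784814458927399
strip z [0.0152 0.0148 0.0349 0.0126] gap [0.0025 0.0012 0.0002 0.0014]
  c [0.4281 0.3654] ylen 0.06381773591683901 xlen 0.3807655500122717 yang 10.381187344961475 xang 9.782110661462525
  c [0.428 0.365] ylen 0.059218735915357625 xlen 0.38078864963992837 yang 8.424406261989422 xang 9.302692631936452
  c [0.4268 0.3653] ylen 0.05173966362336067 xlen 0.377407521134601 yang 13.220432450452572 xang 8.290079183887412
dist 0.30066813980087004 mid [0.4932 0.0037 0.0556] line 2.2141408477499467
purple [0.3062 0.1878 0.4198 0.1135 0.3669 0.0323 0.2539 0.1066]
purple [ 0.3289 -0.0404  0.4232 -0.1312  0.355  -0.2022  0.2612 -0.1116]
```

Heights agree with 60 and 22 mm, apart from a few badly matched corners in the side view. From the top view:
- **Target:** about (0.4945, 0.0036), with the line at 2.2°.
- **Broad block:** (0.650, -0.0475) at 6.5°.

Plan: push it along +v with two fingertips on its right end, then pull it along -u with two fingertips on its far face.

```bash
cat >> h.py <<'E'
from scipy.spatial.transform import Rotation as Ro
T0=np.array([.4945,.0036]);A=np.radians(2.2)
U=np.array([np.cos(A),np.sin(A)]);V=np.array([-U[1],U[0]])
def go(xy,z,head):
    """rotate first (tool rotvec, deg), then shift (mm) in the turned tool frame"""
    o=arm.get_obs();R=Ro.from_rotvec(o["ee_rot"]);h=np.radians(head)
    y=np.array([np.cos(h),np.sin(h),0]);zz=np.array([0,0,-1.]);G=Ro.from_matrix(np.c_[np.cross(y,zz),y,zz])
    print("rot",np.degrees((R.inv()*G).as_rotvec()).round(2),"shift",(G.inv().apply(np.r_[xy,z]-o["tcp_pos"])*1000).round(1))
def uv(u,v): return T0+u*U+v*V
E
python3 -c "
from h import *
go(uv(.1534,-.153),.25,2.2)"
```

```text
rot [-0.09  0.06 67.59] shift [-768.7  400.1  -40.8]
```

>>> step_arm:
  increments:
    - [0, 0, 6.76, 0, 0, -4, 55]
    - [0, 0, 6.76, 0, 0, -4, 55]
    - [0, 0, 6.76, 0, 0, -4, 55]
    - [0, 0, 6.76, 0, 0, -4, 55]
    - [0, 0, 6.76, 0, 0, -4, 55]
    - [0, 0, 6.76, 0, 0, -4, 55]
    - [0, 0, 6.76, 0, 0, -4, 55]
    - [0, 0, 6.76, 0, 0, -4, 55]
    - [0, 0, 6.76, 0, 0, -4, 55]
    - [0, 0, 6.76, 0, 0, -4, 55]

```text
clock: 0.93
tcp_pos: [0.2244, 0.6096, 0.2497]
ee_rot: [2.185, 2.257, -0.002]
ft_force: [0.1, -0.1, 0.4]
width: 0.0548
gripper_force: 0.0
```

>>> step_arm:
  increments:
    - [0, 0, 0, -32, 16.7, 0, 55]
    - [0, 0, 0, -32, 16.7, 0, 55]
    - [0, 0, 0, -32, 16.7, 0, 55]
    - [0, 0, 0, -32, 16.7, 0, 55]
    - [0, 0, 0, -32, 16.7, 0, 55]
    - [0, 0, 0, -32, 16.7, 0, 55]
    - [0, 0, 0, -32, 16.7, 0, 55]
    - [0, 0, 0, -32, 16.7, 0, 55]
    - [0, 0, 0, -32, 16.7, 0, 55]
    - [0, 0, 0, -32, 16.7, 0, 55]
    - [0, 0, 0, -32, 16.7, 0, 55]
    - [0, 0, 0, -32, 16.7, 0, 55]

```text
clock: 1.93
tcp_pos: [0.4398, 0.2321, 0.2499]
ee_rot: [-2.178, -2.263, 0.0]
ft_force: [0.6, 0.6, -0.6]
width: 0.0551
gripper_force: 0.0
```

>>> step_arm:
  increments:
    - [0, 0, 0, -32, 16.7, 0, 55]
    - [0, 0, 0, -32, 16.7, 0, 55]
    - [0, 0, 0, -32, 16.7, 0, 55]
    - [0, 0, 0, -32, 16.7, 0, 55]
    - [0, 0, 0, -32, 16.7, 0, 55]
    - [0, 0, 0, -32, 16.7, 0, 55]
    - [0, 0, 0, -32, 16.7, 0, 55]
    - [0, 0, 0, -32, 16.7, 0, 55]
    - [0, 0, 0, -32, 16.7, 0, 55]
    - [0, 0, 0, -32, 16.7, 0, 55]
    - [0, 0, 0, -32, 16.7, 0, 55]
    - [0, 0, 0, 0, 0, 0, 55]

```text
clock: 2.93
tcp_pos: [0.6375, -0.1204, 0.2492]
ee_rot: [2.186, 2.25, -0.006]
ft_force: [-1.5, -2.0, 0.3]
width: 0.0548
gripper_force: 0.0
```

```bash
python3 -c "
from h import *
o=arm.get_obs();print(o['clock'],o['tcp_pos'],o['q'],o['width'])
go(uv(.1534,-.153),.030,2.2)"
```

```text
2.9333 [ 0.6375 -0.1204  0.2492] [-0.0394  0.4379  0.2508  1.5308 -0.1076  1.1858  0.258 ] 0.05480260538188858
rot [-0.01  0.33 -0.54] shift [-23.6  15.2 219.2]
```

>>> step_arm:
  increments:
    - [0, 0.3, -0.5, -23.6, 15.2, 0, 55]
    - [0, 0, 0, 0, 0, 0, 55]
    - [0, 0, 0, 0, 0, 36, 55]
    - [0, 0, 0, 0, 0, 36, 55]
    - [0, 0, 0, 0, 0, 36, 55]
    - [0, 0, 0, 0, 0, 36, 55]
    - [0, 0, 0, 0, 0, 20, 55]
    - [0, 0, 0, 0, 0, 0, 55]
    - [0, 0, 0, 0, 0, 0, 55]

```text
clock: 3.68
tcp_pos: [0.6512, -0.1323, 0.0848]
ee_rot: [-2.164, -2.268, -0.003]
ft_force: [0.4, -0.7, -0.2]
width: 0.0549
gripper_force: 0.0
```

Run:
```python
from h import *
o=arm.get_obs();print(o['clock'],o['tcp_pos'],o['q'],o['width'])
go(uv(.1534,-.153),.030,2.2)
im=arm.get_image("side")[:,:,::-1];cv2.imwrite("pics/c.png",cv2.resize(im[150:330,320:500],None,fx=3.3,fy=3.3))
```

```text
3.6833 [ 0.6512 -0.1323  0.0848] [ 0.0121  0.6338  0.2144  1.6189 -0.1665  0.9113  0.3361] 0.05494860199679169
rot [-0.19 -0.34  0.5 ] shift [-11.2   2.   54.8]
```

View pics/c.png

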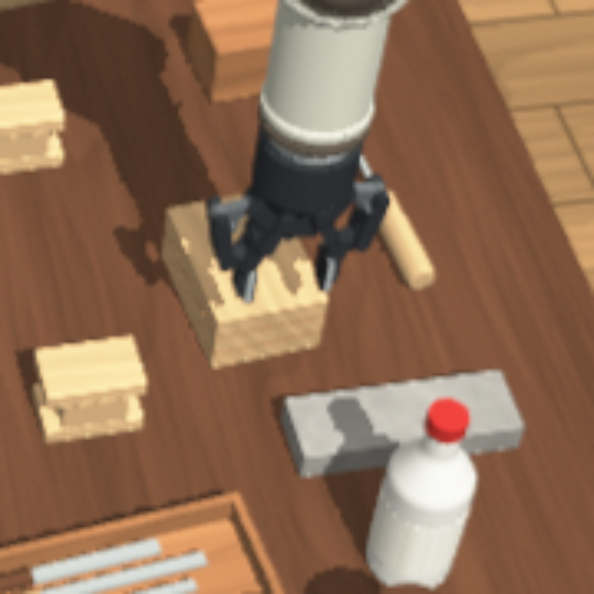

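The fingers are at crop (290,280), just off the block's right end and above the stone. I'll back off 11 mm and then go down.

>>> step_arm:
  increments:
    - [0, -0.3, 0.5, -11, 2, 0, 55]
    - [0, 0, 0, 0, 0, 0, 55]
    - [0, 0, 0, 0, 0, 0, 55]
    - [0, 0, 0, 0, 0, 20, 55]
    - [0, 0, 0, 0, 0, 20, 55]
    - [0, 0, 0, 0, 0, 13, 55]
    - [0, 0, 0, 0, 0, 0, 55]
    - [0, 0, 0, 0, 0, 0, 55]
    - [0, 0, 0, 0, 0, 0, 55]

```text
clock: 4.48
tcp_pos: [0.6559, -0.1442, 0.0341]
ee_rot: [2.178, 2.262, 0.001]
ft_force: [0.9, -0.3, 0.5]
width: 0.0546
gripper_force: 0.0
```

Run:
```python
from h import *
o=arm.get_obs();print(o['clock'],o['tcp_pos'],o['ft_force'])
go(uv(.1534,-.079),.030,2.2)
```

```text
4.4833 [ 0.6559 -0.1442  0.0341] [ 0.9092 -0.2971  0.468 ]
rot [ 0.08  0.02 -0.02] shift [74.9 -2.2  4.1]
```

>>> step_arm:
  increments:
    - [0, 0, 0, 7, -2, 2, 55]
    - [0, 0, 0, 7, 0, 0, 55]
    - [0, 0, 0, 7, 0, 0, 55]
    - [0, 0, 0, 7, 0, 0, 55]
    - [0, 0, 0, 7, 0, 0, 55]
    - [0, 0, 0, 7, 0, 0, 55]
    - [0, 0, 0, 7, 0, 0, 55]
    - [0, 0, 0, 7, 0, 0, 55]
    - [0, 0, 0, 7, 0, 0, 55]
    - [0, 0, 0, 6, 0, 0, 55]
    - [0, 0, 0, 6, 0, 0, 55]
    - [0, 0, 0, 0, 0, 0, 55]

```text
clock: 5.48
tcp_pos: [0.6503, -0.0664, 0.031]
ee_rot: [-2.176, -2.265, -0.002]
ft_force: [0.3, 0.3, 0.9]
width: 0.0552
gripper_force: 0.3
```

>>> step_arm:
  increments:
    - [0, 0, 0, 0, 0, 0, 55]
    - [0, 0, 0, 0, 0, 0, 55]
    - [0, 0, 0, 0, 0, 0, 55]

```text
clock: 5.73
tcp_pos: [0.6496, -0.0684, 0.0305]
ee_rot: [-2.177, -2.263, 0.0]
ft_force: [0.2, 0.1, 1.1]
width: 0.055
gripper_force: 0.0
```

Run:
```python
from h import *
o=arm.get_obs();print(o['clock'],o['tcp_pos'],o['ft_force'],(o['tcp_pos'][:2]-T0)@U,(o['tcp_pos'][:2]-T0)@V)
im=arm.get_image("side")[:,:,::-1];cv2.imwrite("pics/s1.png",im)
im=arm.get_image("top")[:,:,::-1];cv2.imwrite("pics/t1.png",im)
a=cv2.resize(im[100:270,215:425],None,fx=3,fy=3)
b=cv2.resize(cv2.imread("pics/s1.png")[150:320,310:460],None,fx=3,fy=3)
cv2.imwrite("pics/d.png",np.vstack([a,])) if 0 else cv2.imwrite("pics/d.png",np.hstack([a,b])[:, :][:, ::1] if a.shape[1]+b.shape[1]<=800 else cv2.resize(np.hstack([a,b]),None,fx=.74,fy=.74))
```

```text
5.7333 [ 0.6496 -0.0684  0.0305] [0.1958 0.0867 1.0708] 0.15226827645878357 -0.07785543320445425
```

View pics/d.png

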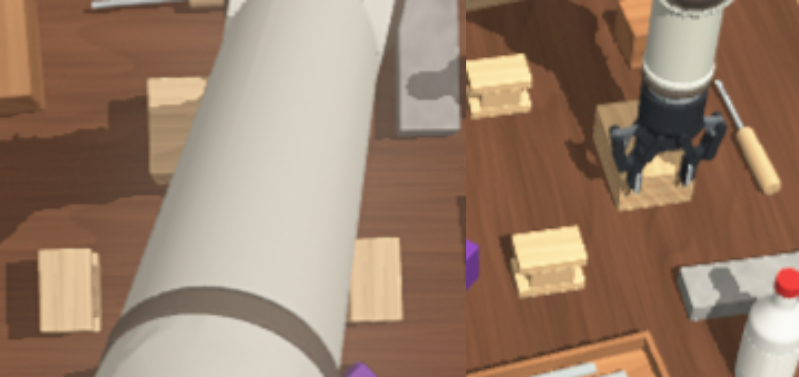

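The push went cleanly: the block's visible left top corners are at d.png (148,78) and (152,174), and the end blocks look undisturbed. I'll measure that edge and plan the next start.

Run:
```python
from h import *
t=cv2.imread("pics/t1.png",0)
p=cv2.cornerSubPix(t,np.float32([[281.7,135.1],[283.5,178.4]]).reshape(-1,1,2),(3,3),(-1,-1),(3,50,.01)).reshape(-1,2)
g=np.array([onz("top",q,.06)[:2] for q in p]);print(p,g,[((x-T0)@U,(x-T0)@V) for x in g])
print("gouge",[onz("top",q,.01) for q in [(257,103),(344,96),(300,103)]],"stone",onz("top",(393,160),.028))
go(uv(.1534,-.10),.13,2.2)
```

```text
[[281.2351 134.9281]
 [281.824  177.2184]] [[0.6964 0.0753]
 [0.6039 0.073 ]] [(np.float64(0.20447991398840748), np.float64(0.06390195439028616)), (np.float64(0.11193526891714456), np.float64(0.06517837881441675))]
gouge [array([0.7844, 0.1378, 0.01  ]), array([ 0.8007, -0.0618,  0.01  ]), array([0.7844, 0.0389, 0.01  ])] stone [ 0.649  -0.1711  0.028 ]
rot [-0.04 -0.03 -0.02] shift [-21.7   1.  -99.3]
```

>>> step_arm:
  increments:
    - [0, 0, 0, -20, 0, 0, 55]
    - [0, 0, 0, -5, 0, -10, 55]
    - [0, 0, 0, 0, 0, -35, 55]
    - [0, 0, 0, 0, 0, -35, 85]
    - [0, 0, 0, 0, 0, -35, 85]
    - [0, 0, 0, 0, 0, -15, 85]
    - [0, 0, 0, 0, 0, 0, 85]

```text
clock: 6.42
tcp_pos: [0.6547, -0.0951, 0.1675]
ee_rot: [2.175, 2.257, 0.01]
ft_force: [0.7, -0.2, 0.9]
width: 0.0851
gripper_force: 0.0
```

>>> step_arm:
  increments:
    - [0, 0, -7, 0, 0, 0, 85]
    - [0, 0, -7, 0, 0, 0, 85]
    - [0, 0, -7, 0, 0, 0, 85]
    - [0, 0, -7, 0, 0, 0, 85]
    - [0, 0, -7, 0, 0, 0, 85]
    - [0, 0, -7, 0, 0, 0, 85]
    - [0, 0, -7, 0, 0, 0, 85]
    - [0, 0, -7, 0, 0, 0, 85]
    - [0, 0, -7, 0, 0, 0, 85]
    - [0, 0, -7, 0, 0, 0, 85]
    - [0, 0, -7, 0, 0, 0, 85]
    - [0, 0, -7, 0, 0, 0, 85]

```text
clock: 7.42
tcp_pos: [0.6503, -0.0942, 0.1603]
ee_rot: [-0.096, -3.138, -0.0]
ft_force: [-0.6, 0.4, -0.4]
width: 0.0849
gripper_force: 0.0
```

>>> step_arm:
  increments:
    - [0, 0, -6, 0, 0, 0, 85]
    - [0, 0, 0, 0, 0, 0, 85]
    - [0, 0, 0, 0, 0, 0, 85]

```text
clock: 7.67
tcp_pos: [0.6505, -0.0943, 0.1605]
ee_rot: [0.054, -3.14, -0.001]
ft_force: [0.0, 0.3, -1.1]
width: 0.085
gripper_force: 0.0
```

Run:
```python
from h import *
o=arm.get_obs();print(o['clock'],o['tcp_pos'],o['q'],o['width'])
go(uv(.236,0),.15,92.2)
```

```text
7.6667 [ 0.6505 -0.0943  0.1605] [ 0.1795  0.5293 -0.1067  1.5836  0.0624  1.0332  1.6603] 0.08503829310943098
rot [ 0.02 -0.07 -0.24] shift [-83.9 103.8  10.5]
```

>>> step_arm:
  increments:
    - [0, 0, -0.2, -21, 26, 0, 85]
    - [0, 0, 0, -21, 26, 0, 85]
    - [0, 0, 0, -21, 26, 0, 85]
    - [0, 0, 0, -21, 26, 0, 85]
    - [0, 0, 0, 0, 0, 0, 85]
    - [0, 0, 0, 0, 0, 0, 85]
    - [0, 0, 0, 0, 0, 0, 85]

```text
clock: 8.25
tcp_pos: [0.7302, 0.013, 0.1603]
ee_rot: [0.063, -3.139, 0.002]
ft_force: [-1.8, -0.5, 1.2]
width: 0.085
gripper_force: 0.0
```

Run:
```python
from h import *
o=arm.get_obs();print(o['clock'],o['tcp_pos'],o['ft_force'])
go(uv(.236,0),.018,92.2)
```

```text
8.25 [0.7302 0.013  0.1603] [-1.7783 -0.5079  1.2191]
rot [-0.06 -0.09  0.09] shift [ -0.1  -0.3 142.3]
```

>>> step_arm:
  increments:
    - [0, 0, 0, 0, 0, 30, 85]
    - [0, 0, 0, 0, 0, 30, 85]
    - [0, 0, 0, 0, 0, 30, 85]
    - [0, 0, 0, 0, 0, 30, 85]
    - [0, 0, 0, 0, 0, 22, 85]
    - [0, 0, 0, 0, 0, 0, 85]
    - [0, 0, 0, 0, 0, 0, 85]
    - [0, 0, 0, 0, 0, 0, 85]
    - [0, 0, 0, 6, 0, 0, 85]
    - [0, 0, 0, 6, 0, 0, 85]
    - [0, 0, 0, 6, 0, 0, 85]
    - [0, 0, 0, 6, 0, 0, 85]

```text
clock: 9.25
tcp_pos: [0.7071, 0.0124, 0.0204]
ee_rot: [-0.065, 3.139, 0.0]
ft_force: [2.7, -0.5, 0.3]
width: 0.0851
gripper_force: 1.5
```

Run:
```python
from h import *
o=arm.get_obs();print(o['clock'],o['tcp_pos'],o['ft_force'])
go(uv(.0625,0),.018,92.2)
```

```text
9.25 [0.7071 0.0124 0.0204] [ 2.6637 -0.4854  0.2833]
rot [0.   0.14 0.18] shift [150.3  -0.7   2.4]
```

>>> step_arm:
  increments:
    - [0, 0, 0, 7, 0, 0, 85]
    - [0, 0, 0, 7, 0, 0, 85]
    - [0, 0, 0, 7, 0, 0, 85]
    - [0, 0, 0, 7, 0, 0, 85]
    - [0, 0, 0, 7, 0, 0, 85]
    - [0, 0, 0, 7, 0, 0, 85]
    - [0, 0, 0, 7, 0, 0, 85]
    - [0, 0, 0, 7, 0, 0, 85]
    - [0, 0, 0, 7, 0, 0, 85]
    - [0, 0, 0, 7, 0, 0, 85]
    - [0, 0, 0, 7, 0, 0, 85]
    - [0, 0, 0, 7, 0, 0, 85]

```text
clock: 10.25
tcp_pos: [0.6222, 0.0089, 0.019]
ee_rot: [0.065, -3.141, -0.0]
ft_force: [3.0, 0.5, 2.6]
width: 0.0852
gripper_force: 1.7
```

>>> step_arm:
  increments:
    - [0, 0, 0, 7, 0, 0, 85]
    - [0, 0, 0, 7, 0, 0, 85]
    - [0, 0, 0, 7, 0, 0, 85]
    - [0, 0, 0, 7, 0, 0, 85]
    - [0, 0, 0, 7, 0, 0, 85]
    - [0, 0, 0, 7, 0, 0, 85]
    - [0, 0, 0, 6, 0, 0, 85]
    - [0, 0, 0, 5, 0, 0, 85]
    - [0, 0, 0, 4, 0, 0, 85]
    - [0, 0, 0, 0, 0, 0, 85]
    - [0, 0, 0, 0, 0, 0, 85]
    - [0, 0, 0, 0, 0, 0, 85]

```text
clock: 11.25
tcp_pos: [0.5645, 0.0064, 0.0183]
ee_rot: [0.065, -3.138, 0.0]
ft_force: [-0.0, 0.3, 0.0]
width: 0.0849
gripper_force: 0.0
```

Run:
```python
from h import *
o=arm.get_obs();print(o['clock'],o['tcp_pos'],o['ft_force'],(o['tcp_pos'][:2]-T0)@U,(o['tcp_pos'][:2]-T0)@V)
im=arm.get_image("side")[:,:,::-1];cv2.imwrite("pics/s2.png",im)
im=arm.get_image("top")[:,:,::-1];cv2.imwrite("pics/t2.png",im)
a=cv2.resize(im[150:280,215:425],None,fx=1.9,fy=1.9)
b=cv2.resize(cv2.imread("pics/s2.png")[150:300,270:430],None,fx=2.5,fy=2.5)
c=np.zeros((375,800,3),np.uint8);c[:a.shape[0],:a.shape[1]]=a;c[:375,400:]=b
cv2.imwrite("pics/e.png",c)
```

```text
11.25 [0.5645 0.0064 0.0183] [-0.0412  0.2658  0.0353] 0.070069571116206 0.00010564387307173666
```

View pics/e.png

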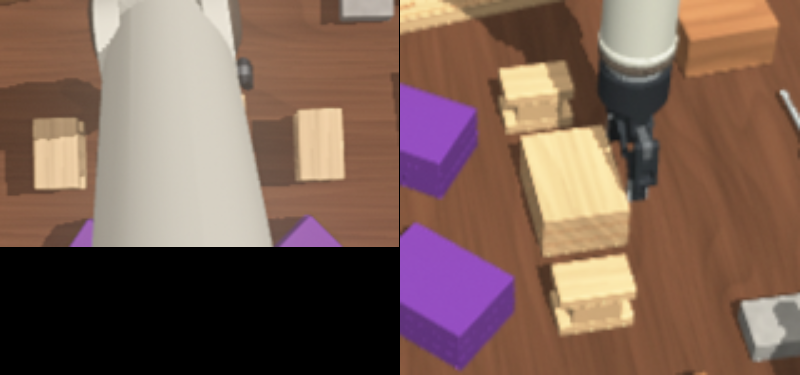

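The block sits between the end blocks, square in the side view (crop corners (520,137), (605,127), (628,213), (543,231)) and about 11 mm short. I'll push on, then retreat and measure.

>>> step_arm:
  increments:
    - [0, 0, 0, 3, 0, 0, 85]
    - [0, 0, 0, 3, 0, 0, 85]
    - [0, 0, 0, 3, 0, 0, 85]
    - [0, 0, 0, 1, 0, 0, 85]
    - [0, 0, 0, 0, 0, 0, 85]
    - [0, 0, 0, 0, 0, 0, 85]
    - [0, 0, 0, -10, 0, 0, 85]
    - [0, 0, 0, -15, 0, 0, 85]
    - [0, 0, 0, 0, 0, -30, 85]
    - [0, 0, 0, 0, 0, -35, 85]
    - [0, 0, 0, 0, 0, -35, 85]
    - [0, 0, 0, 0, 0, -35, 85]

```text
clock: 12.35
tcp_pos: [0.5799, 0.0071, 0.1549]
ee_rot: [0.066, -3.139, -0.0]
ft_force: [0.8, -0.7, -0.6]
width: 0.0852
gripper_force: 0.0
```

Run:
```python
from h import *
o=arm.get_obs();print(o['clock'],o['tcp_pos'],o['q'])
go([.4283,.364],.20,99.3)
```

```text
12.35 [0.5799 0.0071 0.1549] [ 0.0497  0.409  -0.1368  1.7892  0.0665  0.9502  1.4977]
rot [ 0.01 -0.13 -6.91] shift [ 92.  376.7 -45.1]
```

>>> step_arm:
  increments:
    - [0, 0, -6.9, 0, 0, -5, 85]
    - [0, 0, 0, 8.4, 34, -4, 85]
    - [0, 0, 0, 8.4, 34, -4, 85]
    - [0, 0, 0, 8.4, 34, -4, 85]
    - [0, 0, 0, 8.4, 34, -4, 85]
    - [0, 0, 0, 8.4, 34, -4, 85]
    - [0, 0, 0, 8.4, 34, -4, 85]
    - [0, 0, 0, 8.4, 34, -4, 85]
    - [0, 0, 0, 8.4, 34, -4, 85]
    - [0, 0, 0, 8.4, 34, -4, 85]
    - [0, 0, 0, 8.4, 34, -4, 85]
    - [0, 0, 0, 8, 36, 0, 85]

```text
clock: 13.35
tcp_pos: [0.4288, 0.3643, 0.1999]
ee_rot: [-0.253, 3.131, -0.0]
ft_force: [1.0, 0.6, -0.5]
width: 0.0855
gripper_force: 0.0
```

Run:
```python
from h import *
o=arm.get_obs();print(o['clock'],o['tcp_pos'],o['q'])
im=arm.get_image("side")[:,:,::-1];cv2.imwrite("pics/s3.png",im)
im=arm.get_image("top")[:,:,::-1].copy();cv2.imwrite("pics/t3.png",im)
cv2.imwrite("pics/f.png",cv2.resize(im[170:280,215:425],None,fx=3.8,fy=3.8,interpolation=cv2.INTER_CUBIC))
```

```text
13.35 [0.4288 0.3643 0.1999] [-0.4826  0.3423 -0.3326  1.7879  0.1288  1.0321  0.8688]
```

View pics/f.png

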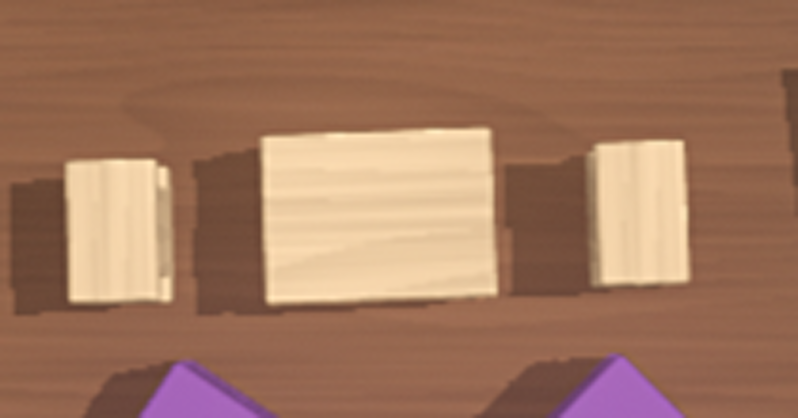

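The block stands between the end blocks, its top corners at f.png (261,137), (491,128), (498,296) and (266,304). I'll measure all three.

```bash
cat >> h.py <<'E'
def rect(f,pts,z=.06):
    im=cv2.imread(f,0)
    p=cv2.cornerSubPix(im,np.float32(pts).reshape(-1,1,2),(3,3),(-1,-1),(3,50,.01)).reshape(-1,2)
    g=np.array([onz("top",q,z)[:2] for q in p]);u=g[0]-g[1]+g[3]-g[2];v=g[0]-g[3]+g[1]-g[2]
    return g.mean(0),np.degrees(np.arctan2(-u[0],u[1])),np.degrees(np.arctan2(v[1],v[0])),np.linalg.norm(u)/2,np.linalg.norm(v)/2
E
python3 - <<'E'
from h import *
f=lambda p:np.array(p)/3.8+[214.6,169.6]
L=rect("pics/t3.png",f([(66,161),(155,159),(158,300),(68,302)]));R=rect("pics/t3.png",f([(597,143),(684,141),(689,282),(600,285)]))
B=rect("pics/t3.png",f([(261,137),(491,128),(498,296),(266,304)]))
print(L,R,B,sep="\n");m=(L[0]+R[0])/2;d=L[0]-R[0];print(m,np.degrees(np.arctan2(-d[0],d[1])),"err uv",(B[0]-m)@U,(B[0]-m)@V)
S=rect("pics/t3.png",[(131,178),(157,174.5),(180,339),(153,343)],.022);print(S)
go(S[0],.02,99.3)
E
```

```text
(array([0.4882, 0.1533]), np.float64(1.831207499490505), np.float64(2.3503908766806414), np.float64(0.050221402906357036), np.float64(0.07914201019743061))
(array([ 0.5005, -0.146 ]), np.float64(2.5813979257224555), np.float64(1.5321685189983154), np.float64(0.04961426835187877), np.float64(0.07921989880503742))
(array([0.4977, 0.0021]), np.float64(2.6152290935998384), np.float64(2.6899164693992033), np.float64(0.12990600843281072), np.float64(0.09387919546917607))
[0.4944 0.0036] 2.344421064246238 err uv 0.003294572079876843 -0.001677677687511985
(array([0.428 , 0.3639]), np.float64(8.385793571686493), np.float64(9.300972734381018), np.float64(0.05907630672784203), np.float64(0.37975119820903963))
rot [ 0.26 -0.06  0.59] shift [ -2.3  -7.2 179.7]
```

Step 1 is met: the block is about 3 mm and -2 mm off midway and within 0.4° of the line. Next, grasp the strip.

>>> step_arm:
  increments:
    - [0.2, 0, 0.5, -2, -7, 0, 85]
    - [0, 0, 0, 0, 0, 30, 85]
    - [0, 0, 0, 0, 0, 35, 85]
    - [0, 0, 0, 0, 0, 35, 85]
    - [0, 0, 0, 0, 0, 30, 85]
    - [0, 0, 0, 0, 0, 20, 85]
    - [0, 0, 0, 0, 0, 0, 85]
    - [0, 0, 0, 0, 0, 0, 85]
    - [0, 0, 0, 0, 0, 0, 85]

```text
clock: 14.2
tcp_pos: [0.4341, 0.3557, 0.0502]
ee_rot: [-0.238, 3.131, -0.005]
ft_force: [0.1, 0.3, -0.0]
width: 0.0849
gripper_force: 0.0
```

Run:
```python
from h import *
o=arm.get_obs();print(o['clock'],o['tcp_pos'],o['ft_force'])
go([.428,.3639],.002,99.3)
```

```text
14.2 [0.4341 0.3557 0.0502] [ 0.1316  0.3337 -0.0007]
rot [-0.2   0.08 -0.61] shift [ 4.7  9.1 48.2]
```

>>> step_arm:
  increments:
    - [-0.2, 0, -0.6, 4.7, 9.1, 0, 85]
    - [0, 0, 0, 0, 0, 0, 85]
    - [0, 0, 0, 0, 0, 0, 85]
    - [0, 0, 0, 0, 0, 0, 85]
    - [0, 0, 0, 0, 0, 15, 85]
    - [0, 0, 0, 0, 0, 15, 85]
    - [0, 0, 0, 0, 0, 10, 85]
    - [0, 0, 0, 0, 0, 6, 85]
    - [0, 0, 0, 0, 0, 0, 85]
    - [0, 0, 0, 0, 0, 0, 85]
    - [0, 0, 0, 0, 0, 0, 85]

```text
clock: 15.12
tcp_pos: [0.427, 0.3649, 0.0035]
ee_rot: [-0.257, 3.13, 0.001]
ft_force: [0.2, 0.1, -0.0]
width: 0.0848
gripper_force: 0.0
```

Run:
```python
from h import *
o=arm.get_obs();print(o['clock'],o['tcp_pos'],o['ft_force'])
go([.428,.3639],.002,99.3)
```

```text
15.1167 [0.427  0.3649 0.0035] [ 0.2349  0.0993 -0.0332]
rot [0.03 0.04 0.09] shift [-0.8 -1.2  1.5]
```

>>> step_arm:
  increments:
    - [0, 0, 0, 0, 0, 1, 50]
    - [0, 0, 0, 0, 0, 0, 50]
    - [0, 0, 0, 0, 0, 0, 50]
    - [0, 0, 0, 0, 0, 0, 50]
    - [0, 0, 0, 0, 0, 0, 50]
    - [0, 0, 0, 0, 0, 0, 50]
    - [0, 0, 0, 0, 0, 0, 50]
    - [0, 0, 0, 0, 0, 0, 50]
  squeeze: 70

```text
clock: 15.78
tcp_pos: [0.4266, 0.3645, 0.002]
ee_rot: [0.257, -3.131, -0.0]
ft_force: [-0.4, -0.2, -0.2]
width: 0.0499
gripper_force: 0.0
```

>>> step_arm:
  increments:
    - [0, 0, 0, 0, 0, -5, 50]
    - [0, 0, 0, 0, 0, -10, 50]
    - [0, 0, 0, 0, 0, -20, 50]
    - [0, 0, 0, 0, 0, -30, 50]
    - [0, 0, 0, 0, 0, -30, 50]
    - [0, 0, 0, 0, 0, -30, 50]
    - [0, 0, 0, 0, 0, -20, 50]
    - [0, 0, 0, 0, 0, -10, 50]
    - [0, 0, 0, 0, 0, 0, 50]
    - [0, 0, 0, 0, 0, 0, 50]
    - [0, 0, 0, 0, 0, 0, 50]

```text
clock: 16.7
tcp_pos: [0.4258, 0.3636, 0.1556]
ee_rot: [0.257, -3.129, 0.002]
ft_force: [0.5, -0.3, -0.3]
width: 0.0498
gripper_force: 0.0
```

Run:
```python
from h import *
o=arm.get_obs();print(o['clock'],o['tcp_pos'],o['ft_force'],o['moment'],o['width'],o['gripper_force'])
im=arm.get_image("side")[:,:,::-1];cv2.imwrite("pics/s4.png",im);cv2.imwrite("pics/g.png",cv2.resize(im[20:230,150:420],None,fx=2,fy=2))
go(T0,.16,2.3)
```

```text
16.7 [0.4258 0.3636 0.1556] [ 0.4686 -0.2992 -0.3203] [-0.0129  0.0124  0.0103] 0.049793811269865845 0.0
rot [-0.2  -0.04 97.09] shift [-362.4   54.4   -4.7]
```

View pics/g.png

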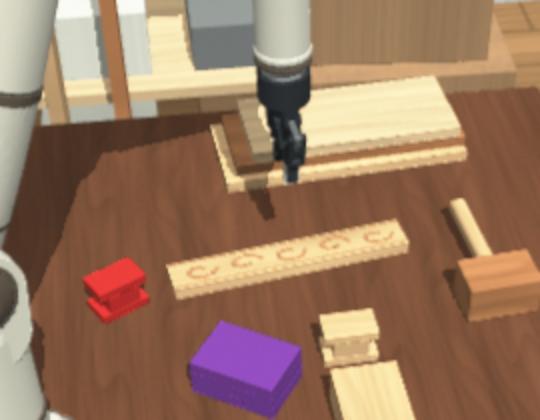

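The fingers closed to 50 mm without touching the strip, which still lies in place at g.png (172,280) to (405,238). I'll check the projected TCP against the image.

Run:
```python
from h import *
o=arm.get_obs();p=o['tcp_pos'];print(p,proj("side",p),(proj("side",p)-[150,20])*2,proj("side",[.4283,.364,.022]))
im=arm.get_image("top")[:,:,::-1].copy();cv2.imwrite("pics/t5.png",im)
s=cv2.imread("pics/s4.png")
a=cv2.resize(s[60:180,220:370],None,fx=2.6,fy=2.6);b=cv2.resize(im[165:350,100:215],None,fx=2.6,fy=2.6)
c=np.zeros((490,700,3),np.uint8);c[:a.shape[0],:a.shape[1]]=a;c[:b.shape[0],400:400+b.shape[1]]=b[:490]
cv2.imwrite("pics/i.png",c);print(proj("top",p),a.shape,b.shape)
```

```text
[0.4256 0.3635 0.1553] [293.0004 111.0206] [286.0007 182.0413] [294.7866 145.2874]
[125.8231 259.1576] (312, 390, 3) (481, 299, 3)
```

View pics/i.png

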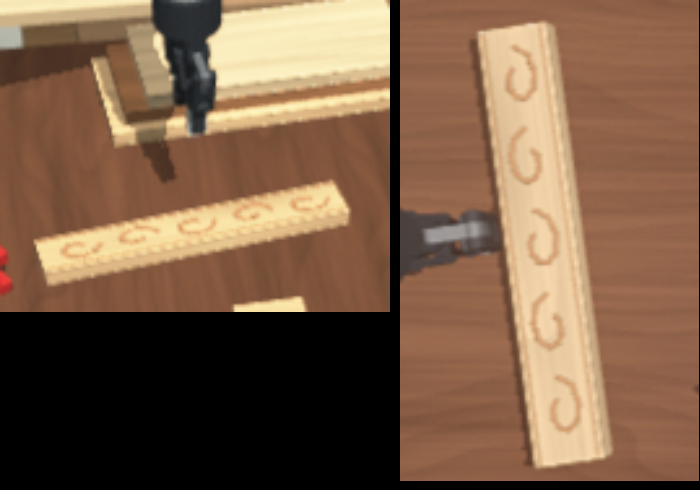

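Run:
```python
from h import *
for f in("pics/top0.png","pics/t3.png","pics/t5.png"):
    g=cv2.imread(f);print(f,rect(f,[(131,178),(157,174.5),(180,339),(153,343)],.022))
    print("  row258",g[258,134:180,2])
```

```text
pics/top0.png (array([0.428 , 0.3639]), np.float64(8.424406261989438), np.float64(9.30269263193646), np.float64(0.05905997755289538), np.float64(0.3797678007223247))
  row258 [146 147 133 108 103 114 197 231 221 222 229 230 229 230 220 208 214 224
 236 239 243 242 241 240 224 209 219 226 235 236 225 225 245 232 204 205
 186 150 148 150 151 152 151 151 151 151]
pics/t3.png (array([0.428 , 0.3639]), np.float64(8.385793571686493), np.float64(9.300972734381018), np.float64(0.05907630672784203), np.float64(0.37975119820903963))
  row258 [147 149 134 108 104 115 199 233 224 224 232 233 231 232 222 211 217 226
 239 242 245 244 243 242 227 211 221 229 237 238 228 227 248 234 206 207
 187 152 151 152 154 154 154 154 153 154]
pics/t5.png (array([0.4279, 0.3639]), np.float64(8.458931840030624), np.float64(9.305930712076986), np.float64(0.0590841900730772), np.float64(0.3797418605433485))
  row258 [ 81  80  82  81  84 112 201 234 224 225 232 233 232 233 223 211 217 226
 239 243 245 245 244 242 227 211 222 229 238 239 228 228 248 235 206 208
 188 152 151 153 154 155 154 154 153 154]
```

The strip hasn't moved. I'll go down again a little lower and close further, watching width and force.

>>> step_arm:
  increments:
    - [0, 0, 0, -1, 0, 0, 85]
    - [0, 0, 0, 0, 0, 30, 85]
    - [0, 0, 0, 0, 0, 35, 85]
    - [0, 0, 0, 0, 0, 35, 85]
    - [0, 0, 0, 0, 0, 25, 85]
    - [0, 0, 0, 0, 0, 15, 85]
    - [0, 0, 0, 0, 0, 10, 85]
    - [0, 0, 0, 0, 0, 5, 85]
    - [0, 0, 0, 0, 0, 0, 85]
    - [0, 0, 0, 0, 0, 0, 85]
    - [0, 0, 0, 0, 0, 0, 85]

```text
clock: 17.72
tcp_pos: [0.4284, 0.3655, 0.0032]
ee_rot: [-0.257, 3.129, 0.002]
ft_force: [0.6, -1.2, 1.2]
width: 0.0852
gripper_force: 0.0
```

>>> step_arm:
  increments:
    - [0, 0, 0, 0, 0, 0, 56]
    - [0, 0, 0, 0, 0, 0, 56]
    - [0, 0, 0, 0, 0, 0, 56]
    - [0, 0, 0, 0, 0, 0, 56]
  squeeze: 40

```text
clock: 18.05
tcp_pos: [0.4279, 0.3649, 0.0025]
ee_rot: [-0.257, 3.13, 0.001]
ft_force: [0.6, -0.2, -0.2]
width: 0.0558
gripper_force: 0.0
```

>>> step_arm:
  increments:
    - [0, 0, 0, 0, 0, 0, 40]
    - [0, 0, 0, 0, 0, 0, 40]
    - [0, 0, 0, 0, 0, 0, 40]
    - [0, 0, 0, 0, 0, 0, 40]
    - [0, 0, 0, 0, 0, 0, 40]

```text
clock: 18.47
tcp_pos: [0.4276, 0.3646, 0.0019]
ee_rot: [0.257, -3.131, 0.0]
ft_force: [0.6, 0.4, -0.7]
width: 0.0399
gripper_force: 0.0
```

>>> step_arm:
  increments:
    - [0, 0, 0, 0, 0, 2, 40]
    - [0, 0, 0, 0, 0, 2, 40]
    - [0, 0, 0, 0, 0, 0, 40]
    - [0, 0, 0, 0, 0, 0, 40]

```text
clock: 18.8
tcp_pos: [0.4278, 0.3649, -0.0006]
ee_rot: [-0.257, 3.13, -0.0]
ft_force: [-3.0, -3.1, 14.7]
width: 0.04
gripper_force: 7.0
```

Run:
```python
from h import *
o=arm.get_obs();print(o['tcp_pos'],o['ft_force'],o['moment'])
s=arm.get_image("side")[:,:,::-1];cv2.imwrite("pics/s6.png",s)
t=arm.get_image("top")[:,:,::-1];cv2.imwrite("pics/t6.png",t)
# dark (gripper) pixels in side view near strip: where does the gripper silhouette end, per column
P=proj("side",o['tcp_pos']);print("tcp px",P)
base=cv2.imread("pics/side0.png").astype(int);d=np.abs(s.astype(int)-base).sum(2)
d4=d[100:175,270:325];
for r in range(118,164,2): print(r,"".join("#" if v>90 else "." for v in d[r,262:330]))
for z in(0,.01,.022,.03): 
    for k in(-1,1):
        q=o['tcp_pos'].copy();h=np.radians(99.3);q[:2]+=k*.020*np.array([np.cos(h),np.sin(h)]);q[2]=z;print(z,k,proj("side",q))
```

```text
[ 0.4278  0.3649 -0.0006] [-3.0146 -3.1057 14.6767] [-0.6378  0.6338 -0.0093]
tcp px [294.7498 150.6214]
118 ........############.####################...........................
120 ........##############.################.............................
122 ..........###########.#################.............................
124 ..........############.###########...###............................
126 ...........##########################.#.............................
128 ............######################.####.............................
130 .............######################.###.............................
132 ...............###########..###########.#...........................
134 ....................######.#########.#####..........................
136 .....................#####.###########.###..........................
138 .......................###.###############..........................
140 ........................##################..........................
142 ...........................##############...........................
144 ............................#############.
[... 199 characters left out ...]
.........#######..............................
152 ....................................................................
154 ....................................................................
156 ....................................................................
158 ....................................................................
160 ....................................................................
162 ....................................................................
0 -1 [296.5621 154.4589]
0 1 [292.9521 146.523 ]
0.01 -1 [296.5035 152.0419]
0.01 1 [292.8803 144.1061]
0.022 -1 [296.4327 149.1164]
0.022 1 [292.7935 141.1811]
0.03 -1 [296.385  147.1507]
0.03 1 [292.7351 139.2158]
```

The tips now rest on the strip's top (14.7 N up), so they stand about 22 mm behind the TCP at this opening. I'll lift, open, and go down to TCP z of about -15 mm.

>>> step_arm:
  increments:
    - [0, 0, 0, 0, 0, -10, 40]
    - [0, 0, 0, 0, 0, -10, 85]
    - [0, 0, 0, 0, 0, 0, 85]
    - [0, 0, 0, 0, 0, 0, 85]
    - [0, 0, 0, 0, 0, 0, 85]
    - [0, 0, 0, 0, 0, 12, 85]
    - [0, 0, 0, 0, 0, 10, 85]
    - [0, 0, 0, 0, 0, 6, 85]
    - [0, 0, 0, 0, 0, 3, 85]
    - [0, 0, 0, 0, 0, 3, 85]
    - [0, 0, 0, 0, 0, 0, 85]
    - [0, 0, 0, 0, 0, 0, 85]

```text
clock: 19.9
tcp_pos: [0.4275, 0.3647, -0.0163]
ee_rot: [0.257, -3.131, 0.0]
ft_force: [0.1, 0.0, 0.6]
width: 0.0848
gripper_force: 0.0
```

>>> step_arm:
  increments:
    - [0, 0, 0, 0, 0, 0, 70]
    - [0, 0, 0, 0, 0, 0, 66]
    - [0, 0, 0, 0, 0, 0, 62]
    - [0, 0, 0, 0, 0, 0, 62]

```text
clock: 20.23
tcp_pos: [0.4278, 0.3648, -0.0156]
ee_rot: [-0.257, 3.131, 0.001]
ft_force: [-1.0, -0.1, -0.4]
width: 0.0618
gripper_force: 0.0
```

>>> step_arm:
  increments:
    - [0, 0, 0, 0, 0, 0, 45]
    - [0, 0, 0, 0, 0, 0, 45]
    - [0, 0, 0, 0, 0, 0, 45]
    - [0, 0, 0, 0, 0, 0, 45]
  squeeze: 70

```text
clock: 20.57
tcp_pos: [0.4279, 0.3649, -0.0151]
ee_rot: [-0.257, 3.13, 0.0]
ft_force: [-1.2, -1.4, 5.2]
width: 0.0581
gripper_force: 75.6
```

>>> step_arm:
  increments:
    - [0, 0, 0, 0, 0, -4, 45]
    - [0, 0, 0, 0, 0, -8, 45]
    - [0, 0, 0, 0, 0, -15, 45]
    - [0, 0, 0, 0, 0, -25, 45]
    - [0, 0, 0, 0, 0, -30, 45]
    - [0, 0, 0, 0, 0, -30, 45]
    - [0, 0, 0, 0, 0, -20, 45]
    - [0, 0, 0, 0, 0, -10, 45]
    - [0, 0, 0, 0, 0, 0, 45]
    - [0, 0, 0, 0, 0, 0, 45]
    - [0, 0, 0, 0, 0, 0, 45]

```text
clock: 21.48
tcp_pos: [0.4266, 0.3636, 0.1244]
ee_rot: [0.257, -3.129, 0.003]
ft_force: [-0.4, 0.3, -2.9]
width: 0.0582
gripper_force: 75.8
```

Run:
```python
from h import *
o=arm.get_obs();print(o['clock'],o['tcp_pos'],o['ft_force'],o['moment'],o['width'],o['gripper_force'],o['q'])
s=arm.get_image("side")[:,:,::-1];cv2.imwrite("pics/s7.png",s)
t=arm.get_image("top")[:,:,::-1];cv2.imwrite("pics/t7.png",t)
go(T0,.14,2.3)
```

```text
21.4833 [0.4266 0.3636 0.1244] [-0.3669  0.348  -2.8511] [0.0258 0.0171 0.0383] 0.058212653730979384 75.76638221740723 [-0.4949  0.4327 -0.3239  1.8546  0.1731  0.8846  0.8332]
rot [-0.22 -0.05 97.09] shift [-362.5   53.5  -15.9]
```

Held: 58 mm width, 76 N grip and -2.9 N of weight with almost no moment. Next, raise, rotate and carry.

>>> step_arm:
  increments:
    - [0, 0, 3, 0, 0, -8, 45]
    - [0, 0, 5, 0, 0, -8, 45]
    - [0, 0, 6, 0, 0, 0, 45]
    - [0, 0, 6, 0, 0, 0, 45]
    - [0, 0, 6, 0, 0, 0, 45]
    - [0, 0, 6, 0, 0, 0, 45]
    - [0, 0, 6, 0, 0, 0, 45]
    - [0, 0, 6, 0, 0, 0, 45]
    - [0, 0, 6, 0, 0, 0, 45]
    - [0, 0, 6, 0, 0, 0, 45]
    - [0, 0, 6, 0, 0, 0, 45]
    - [0, 0, 6, 0, 0, 0, 45]

```text
clock: 22.58
tcp_pos: [0.4268, 0.3641, 0.1404]
ee_rot: [-1.544, -2.735, 0.004]
ft_force: [0.1, 0.3, -3.6]
width: 0.0582
gripper_force: 75.7
```

>>> step_arm:
  increments:
    - [0, 0, 6, 0, 0, 0, 45]
    - [0, 0, 6, 0, 0, 0, 45]
    - [0, 0, 6, 0, 0, 0, 45]
    - [0, 0, 6, 0, 0, 0, 45]
    - [0, 0, 5, 0, 0, 0, 45]
    - [0, 0, 0, 0, 0, 0, 45]
    - [0, 0, 0, 0, 0, 0, 45]
    - [0, 0, 0, 0, 0, 0, 45]

```text
clock: 23.25
tcp_pos: [0.4271, 0.3645, 0.1412]
ee_rot: [-2.171, -2.27, 0.002]
ft_force: [-0.9, -0.6, -3.1]
width: 0.0581
gripper_force: 75.7
```

Run:
```python
from h import *
o=arm.get_obs();print(o['clock'],o['tcp_pos'],o['width'],o['gripper_force'],o['q'])
go(T0,.14,2.3)
```

```text
23.25 [0.4271 0.3645 0.1412] 0.058139438033348104 75.68843364715576 [-0.7683  0.3906  0.0174  1.8511 -0.0084  0.9014 -0.7024]
rot [-0.06  0.05  0.25] shift [-363.3   52.8    1.2]
```

>>> step_arm:
  increments:
    - [0, 0, 0.25, -13, 1.8, 0, 45]
    - [0, 0, 0, -25, 4, 0, 45]
    - [0, 0, 0, -36, 5, 0, 45]
    - [0, 0, 0, -36, 5, 0, 45]
    - [0, 0, 0, -36, 5, 0, 45]
    - [0, 0, 0, -36, 5, 0, 45]
    - [0, 0, 0, -36, 5, 0, 45]
    - [0, 0, 0, -36, 5, 0, 45]
    - [0, 0, 0, -36, 5, 0, 45]
    - [0, 0, 0, -36, 6, 0, 45]
    - [0, 0, 0, -25, 4, 0, 45]
    - [0, 0, 0, -12, 2, 0, 45]

```text
clock: 24.25
tcp_pos: [0.4939, -0.0023, 0.1423]
ee_rot: [2.184, 2.255, -0.002]
ft_force: [-0.0, -0.4, -2.3]
width: 0.0581
gripper_force: 75.7
```

>>> step_arm:
  increments:
    - [0, 0, 0, 0, 0, 0, 45]
    - [0, 0, 0, 0, 0, 0, 45]
    - [0, 0, 0, 0, 0, 0, 45]
    - [0, 0, 0, 0, 0, 0, 45]

```text
clock: 24.58
tcp_pos: [0.4936, 0.0051, 0.1419]
ee_rot: [-2.177, -2.264, -0.0]
ft_force: [-0.1, -0.8, -2.8]
width: 0.0578
gripper_force: 75.7
```

Run:
```python
from h import *
o=arm.get_obs();print(o['clock'],o['tcp_pos'],o['width'],o['gripper_force'],o['moment'])
go(T0,.09,2.3)
```

```text
24.5833 [0.4936 0.0051 0.1419] 0.05782097898743628 75.65678000450134 [ 0.0566  0.0209 -0.0429]
rot [-0.02 -0.04 -0.03] shift [-1.6  0.9 51.9]
```

>>> step_arm:
  increments:
    - [0, 0, 0, -1.6, 0.9, 10, 45]
    - [0, 0, 0, 0, 0, 18, 45]
    - [0, 0, 0, 0, 0, 20, 45]
    - [0, 0, 0, 0, 0, 20, 45]
    - [0, 0, 0, 0, 0, 14, 45]
    - [0, 0, 0, 0, 0, 6, 45]
    - [0, 0, 0, 0, 0, 2, 45]
    - [0, 0, 0, 0, 0, 0, 45]
    - [0, 0, 0, 0, 0, 0, 45]
    - [0, 0, 0, 0, 0, 0, 45]

```text
clock: 25.42
tcp_pos: [0.4959, 0.0025, 0.0529]
ee_rot: [2.178, 2.262, 0.002]
ft_force: [-0.3, -0.4, -3.2]
width: 0.0579
gripper_force: 75.6
```

>>> step_arm:
  increments:
    - [0, 0, 0, 0, 0, 1.5, 45]
    - [0, 0, 0, 0, 0, 1.5, 45]
    - [0, 0, 0, 0, 0, 1, 45]
    - [0, 0, 0, 0, 0, 1, 45]
    - [0, 0, 0, 0, 0, 0, 45]
    - [0, 0, 0, 0, 0, 0, 45]

```text
clock: 25.92
tcp_pos: [0.4948, 0.0023, 0.0469]
ee_rot: [-2.18, -2.262, 0.0]
ft_force: [0.4, -0.5, -3.3]
width: 0.0581
gripper_force: 75.7
```

>>> step_arm:
  increments:
    - [0, 0, 0, 0, 0, 0.8, 45]
    - [0, 0, 0, 0, 0, 0.7, 45]
    - [0, 0, 0, 0, 0, 0.5, 45]
    - [0, 0, 0, 0, 0, 0, 45]
    - [0, 0, 0, 0, 0, 0, 45]

```text
clock: 26.33
tcp_pos: [0.4949, 0.0023, 0.045]
ee_rot: [-2.18, -2.262, 0.0]
ft_force: [0.0, 0.3, -2.0]
width: 0.0579
gripper_force: 75.7
```

>>> step_arm:
  increments:
    - [0, 0, 0, 0, 0, 0, 45]
    - [0, 0, 0, 0, 0, 0, 45]

```text
clock: 26.5
tcp_pos: [0.4949, 0.0024, 0.045]
ee_rot: [-2.18, -2.263, -0.0]
ft_force: [0.1, -0.7, -3.0]
width: 0.0584
gripper_force: 75.7
```

>>> step_arm:
  increments:
    - [0, 0, 0, 0, 0, 0.5, 45]
    - [0, 0, 0, 0, 0, 0.5, 45]
    - [0, 0, 0, 0, 0, 0, 45]
    - [0, 0, 0, 0, 0, 0, 45]

```text
clock: 26.83
tcp_pos: [0.495, 0.0024, 0.0448]
ee_rot: [-2.18, -2.262, -0.0]
ft_force: [-3.1, -0.5, 6.5]
width: 0.0581
gripper_force: 76.8
```

Run:
```python
from h import *
o=arm.get_obs();print(o['tcp_pos'],o['ft_force'],o['moment'])
```

```text
[0.495  0.0024 0.0448] [-3.0702 -0.4846  6.4922] [-0.0491  0.6552 -0.0182]
```

>>> step_arm:
  increments:
    - [0, 0, 0, 0, 0, 0, 60]
    - [0, 0, 0, 0, 0, 0, 64]
    - [0, 0, 0, 0, 0, 0, 70]
    - [0, 0, 0, 0, 0, 0, 78]
    - [0, 0, 0, 0, 0, 0, 78]
    - [0, 0, 0, 0, 0, 0, 78]
    - [0, 0, 0, 0, 0, -3, 78]
    - [0, 0, 0, 0, 0, -8, 78]
    - [0, 0, 0, 0, 0, -20, 78]
    - [0, 0, 0, 0, 0, -30, 78]
    - [0, 0, 0, 0, 0, -35, 78]
    - [0, 0, 0, 0, 0, -35, 78]

```text
clock: 27.83
tcp_pos: [0.4943, 0.0022, 0.1767]
ee_rot: [-2.18, -2.262, 0.001]
ft_force: [0.2, 0.6, 0.2]
width: 0.078
gripper_force: 0.0
```

>>> step_arm:
  increments:
    - [0, 0, 0, 20, 0, -10, 78]
    - [0, 0, 0, 36, 0, 0, 78]
    - [0, 0, 0, 36, 0, 0, 78]
    - [0, 0, 0, 36, 0, 0, 78]
    - [0, 0, 0, 36, 0, 0, 78]
    - [0, 0, 0, 36, 0, 0, 78]
    - [0, 0, 0, 36, 0, 0, 78]
    - [0, 0, 0, 36, 0, 0, 78]
    - [0, 0, 0, 36, 0, 0, 78]
    - [0, 0, 0, 36, 0, 0, 78]
    - [0, 0, 0, 15, 0, 0, 78]
    - [0, 0, 0, 0, 0, 0, 78]

```text
clock: 28.83
tcp_pos: [0.4796, 0.3667, 0.1855]
ee_rot: [-2.17, -2.269, -0.003]
ft_force: [-0.5, 1.1, -0.3]
width: 0.0779
gripper_force: 0.0
```

Run:
```python
from h import *
o=arm.get_obs();print(o['clock'],o['tcp_pos'],o['ft_force'])
s=arm.get_image("side")[:,:,::-1];cv2.imwrite("pics/s8.png",s)
t=arm.get_image("top")[:,:,::-1];cv2.imwrite("pics/t8.png",t)
a=proj("top",np.r_[uv(0,.19),.08]);print("expected ends",a,proj("top",np.r_[uv(0,-.19),.08]))
hsv=cv2.cvtColor(t,cv2.COLOR_BGR2HSV)
m=(hsv[180:280,180:450,2]>185).astype(np.uint8)
# corners expected for strip at T0, compared with refined image corners
E4=np.array([proj("top",np.r_[uv(*q),.082]) for q in((.03,.19),(.03,-.19),(-.03,-.19),(-.03,.19))]);print(E4)
print(rect("pics/t8.png",E4,.082))
S4=np.array([proj("side",np.r_[uv(*q),.082]) for q in((.03,.19),(.03,-.19),(-.03,-.19),(-.03,.19))]).astype(np.float32)
R=lambda f,p:cv2.cornerSubPix(cv2.imread(f,0),p.astype(np.float32).reshape(-1,1,2),(4,4),(-1,-1),(3,50,.01)).reshape(-1,2)
a,b=R("pics/t8.png",E4),R("pics/s8.png",S4);print(a-E4,b-S4)
for p,q in zip(a,b): print(tri(p,q))
c=max(cv2.findContours(cv2.morphologyEx(m,cv2.MORPH_OPEN,np.ones((15,9))),0,1)[0],key=cv2.contourArea)+np.array([180,180]);print(cv2.minAreaRect(c),cv2.boundingRect(c))
```

```text
28.8333 [0.4796 0.3667 0.1855] [-0.5232  1.1065 -0.2904]
expected ends [223.1725 230.2409] [403.7308 224.2249]
[[222.6372 215.9857]
 [403.3013 209.8699]
 [404.4715 238.4844]
 [223.242  244.4266]]
(array([0.4966, 0.0028]), np.float64(1.916240395941905), np.float64(2.1153715307028276), np.float64(0.37940862135535763), np.float64(0.05935693608132101))
[[ 0.4006 -1.1908]
 [ 0.3154 -0.2482]
 [ 0.2845 -0.6665]
 [ 0.4198 -1.4774]] [[ 0.1543  1.0871]
 [ 0.      0.    ]
 [-2.2729  0.2192]
 [ 0.3606  1.6776]]
(array([0.519 , 0.1952, 0.0771]), np.float64(0.002295722869718713))
(array([ 0.5319, -0.1856,  0.0827]), np.float64(0.000596754677427743))
(array([ 0.4697, -0.1875,  0.0819]), np.float64(0.007158402795324016))
(array([0.4595, 0.1936, 0.0739]), np.float64(0.0020936354517255146))
((313.99249267578125, 226.2965850830078), (44.26594924926758, 181.0240478515625), 87.87889862060547) (224, 204, 181, 46)
```

The strip's centre is 2 mm from midway, 0.4° off the line, with its top at about 80 mm. The block outline is unchanged, so I'll let the arm settle and hand in.

>>> step_arm:
  increments:
    - [0, 0, 0, 0, 0, 0, 78]
    - [0, 0, 0, 0, 0, 0, 78]
    - [0, 0, 0, 0, 0, 0, 78]
    - [0, 0, 0, 0, 0, 0, 78]

```text
clock: 29.27
tcp_pos: [0.4821, 0.3598, 0.1853]
ee_rot: [2.182, 2.26, 0.0]
ft_force: [0.7, 0.2, -0.0]
width: 0.0781
gripper_force: 0.0
```

Run:
```python
from h import *
t=arm.get_image("top")[:,:,::-1];cv2.imwrite("pics/t9.png",t)
P=[np.array(p)/3.8+[214.6,169.6] for p in[(261,137),(491,128),(498,296),(266,304)]]
B=rect("pics/t9.png",P);print(B,(B[0]-[.4944,.0036])@U,(B[0]-[.4944,.0036])@V)
f=lambda p:np.array(p)/3.8+[214.6,169.6]
print(arm.close_job())
```

```text
(array([0.4979, 0.002 ]), np.float64(2.748000363985104), np.float64(2.8231136336887013), np.float64(0.13006673754837345), np.float64(0.09362730280223643)) 0.003400091075088369 -0.0017573171949526465
the job is handed in; nothing more can be done
None
```

The job is handed in at about 29 s of the 72 s allowed, with no verdict returned: by camera, the broad block is about 4 mm from midway and square to within 0.5°, and the strip lies flat and carving up along all three blocks, about 2 mm off centre.

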